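# Clamp a thin copper collar with the guarded knob

## Robot

A 6-joint arm with a two-finger parallel gripper is mounted at the origin on the work surface. World frame = base frame: x ahead of the robot, y to its left, z up, the work surface at z = 0. Lengths are in m, angles in rad, forces in N, time in s.
With the tool pointing down it reaches from about 0.25 to 0.775 m from the base axis. Payload 4 kg.
Tool frame: the origin (TCP) lies between the finger pads; the fingertips stand 25 mm ahead of it and the grasp point (between the pads) lies 6 mm ahead of it (robot.tip_reach is the z of the fingertips in the tool frame, in m); z points along the fingers, y is the line along which they close (so a half turn about z gives the same grasp; the last joint's range is limited). The gripper opens to 94 mm and grips with 3 to 60 N. Pads are 16 mm wide; open, the fingers measure 119 mm over their backs; the gripper's body (75 mm by 177 mm) begins 78 mm behind the grasp point.
Start: joints at [1.049, 0.087, 1.371, -0, 1.684, -0.103], TCP at [0.224, 0.502, 0.196] pointing down, gripper open.
Joint ranges: [-3.1, 3.1], [-0.76, 2.03], [0.27, 2.55], [-1.08, 4.22], [0.17, 2.65], [-2.57, 2.57]. Speed limits (rad/s): [2.79, 2.79, 3.14, 3.14, 3.14, 3.14].

## Interface

Orientations are given as [roll, pitch, yaw] about the fixed x, y, z axes, in that order (R = Rz(yaw) Ry(pitch) Rx(roll)).
In Python, from bench import robot gives the robot as it stands. The module is installed in compiled form; this text tells all that it offers.
- The arm moves only by the shell command python3 -m handwheel 'ROWS'. ROWS is JSON, a list of rows, each a list of 3 entries, a list of its own where there are three numbers: the turn, a rotation vector about the world's x, y, z in units of 90 degrees (1.0 is 90 degrees), then the shift along the world's x, y, z in units of 0.05 m (1.0 is 0.05 m), then the closure, from 0 (fully open) to 1 (shut). A call has 1 to 5 rows; each row shifts and turns the commanded pose from where the row before left it; what a row does not reach is not made up. A row lasts 1/10 s, in which the tool goes at most 50 mm and 8.59 degrees, less where a joint would pass 70% of its speed; a pose out of reach is approached as far as the arm can. A call with a number of a shift or a turn outside -1 to 1 is refused whole. A call with a gripper value outside its range is refused whole. The fingers move at their own pace and stop on an object; the grip force is fixed at half the most. Time passes only in rows, so rows that do not move let the fingers close. It gives the time, the measured TCP pose, the force, the opening and the grip force at its end, in the units of the state.
- robot.get_obs(): the state, without advancing time (a new reading comes with each control period).
- robot.snapshot(name): name is "side" or "top" or "wrist"; returns (picture, depth): 420x560x3 uint8, red, green, blue; 420x560 float32, m along the optical axis (not along the pixel's ray), 0 where there is no reading.
- robot.calibration(name): a dict with "mtx" (3x3 intrinsics, pixels), "extrinsics" (4x4, takes a point from camera to world coordinates); the wrist camera has in their place "hand_eye" (4x4, takes a point from camera to tool coordinates, whose origin is the TCP and whose axes are the flange's). Camera axes: x right, y down, z forward; pixel columns grow to the right and rows downward; lengths in m; the calibration is good to about 2 mm. A picture is of the moment at which its call begins: read the wrist's pose just before it. calibration takes no time and is no camera call.
- robot.close_job(): hands the job in; it is judged then, once.
Trained networks look in the newest picture that a camera, given by its name, has taken for a name from the list of things; names that differ only in an ending like _2 or _b are one class to them, and where a whole thing is asked for, a point or a joint stands for the part that bears it (a point fixed in the world has none). Each returns a list of dicts, best first, with "p" (0 to 1); they miss things now and then, are a little off and sometimes report something else, mostly with a low value. They report only what shows in the picture. A call takes as long as a camera call. They do not tell look-alikes from the thing itself.
- robot.boxes_of(query, camera): "bbox" ([left, top, right, bottom] in pixels, round what is visible of it).
The state is a dict: "time": time; "joint_positions": joint angles; "qvel": joint speeds; "joint_torque": joint torques, N m; "tool_pos": TCP position; "ee_rot": TCP orientation; "wrist_force": force on the tool from outside, world axes, zero at the start; "wrist_torque": the same for the moment, N m; "width": finger opening in m; "finger_force": force on a finger pad.
Only numpy, scipy, OpenCV 4.12 (cv2) and the standard library are available. Lean on these libraries where they do the work, as an engineer would, in place of code of your own. Each camera call takes 0.05 s, during which the arm holds its last target. There are 200 camera calls.

## Task

Stand the loose copper collar upright on the clamp's bed, between the V stop and the jaw, and let go of it. Then reach through the round opening in the yellow guard and turn the recessed red knob clockwise (seen from above) until the jaw holds the collar snugly against the V stop, at about 10 N: above 16 N it would dent. Do not knock the guard, and leave the sleeve, the jar and the hammer where they are.

Things in the scene. Friction and masses are not known exactly. Their poses are not given: they have to be found in the camera images.
- clamp: Green bench clamp bolted down on a dark base plate 170 x 290 mm; origin under it, z up. Its y axis runs from the V stop (y<0) to the yellow-topped knob box (y>0). Bed top at z=12 mm. V stop: two steel faces, 40 mm tall, that centre the collar at x=0; set by hand, so a seated collar's axis lies anywhere from y=-45 to -37 mm. Collar fits between V and jaw with 11 to 24 mm to spare.
- guard: Yellow plate 120 x 120 x 8 mm on top of the knob box, origin at the middle of its underside, 74 mm above the bench; top face at 82 mm. Round opening, 90 mm diameter, centred over the knob: a gripper enters only if part-closed. More than 15 N on it counts as knocking it.
- knob: Knob on a vertical axis in the box at clamp x=0, y=+85 mm: black disc 54 mm across (bench height 24 to 34 mm) carrying a red grip bar 46 mm long (body x axis) x 14 mm thick, 34 to 66 mm above the bench. Bar lies along clamp x when fully backed off, starts 0 to 0.5 rad clockwise of it, turns 3.4 rad in all, clockwise only to tighten. It stays where left. Free turning takes 0.19 N m.
- knob_top (a point): Middle of the top of the red bar, 66 mm above the bench, 16 mm below the guard's top face, on the knob's axis.
- jaw: Rubber-faced jaw pad 36 mm wide, 42 mm tall (14 to 56 mm above the bench), origin at the middle of its face, which looks to clamp -y. At clamp y = 4 mm with the knob backed off; moves 10 mm to -y per rad of knob. It is sprung: once the collar touches V and jaw, the force rises about 5 N per 0.1 rad, and each N adds 0.01 N m to the knob's torque. Below 5 N is too loose, above 16 N dents.
- collar: Loose copper ring, 50 mm outside diameter, 3 mm wall, 45 mm tall, about 0.17 kg, standing upright on the bench; origin at the centre of its underside, z along its axis.
- sleeve: Bystander: aluminium ring 84 mm across, 65 mm tall, standing on the bench; origin at the centre of its underside.
- jar: Bystander: jar with a red cap, 64 mm across, 70 mm tall; origin at the centre of its underside.
- hammer: Bystander: hammer lying on the bench beyond the clamp, roughly along y; origin under its middle.
Mind the look-alikes: they are no part of the job. What is shaped like the collar but blue is not meant.

How it is judged:
By the outcome, as a careful person would: the job done as asked, in the order asked, and still so for the second after the job is handed in, with the robot touching nothing.
It also fails if it takes over 72 s, if anything falls off the work surface, if the arm or the gripper's body presses on something with over 40 N, if the wrist force passes 120 N, or if a joint passes its speed limit or range.

## Working session

There is one attempt and no reset: what is moved stays moved. The work goes in short steps, Python scripts to look and compute and a shell command to move; the robot and the scene stay as the last step left them, time stands still between calls to the robot, and variables do not carry over. Pictures are saved under pics/ and viewed, at most 10 in all, crops included, and the job is handed in when it is done.

```bash
mkdir -p pics; cat > h.py <<'E'
import numpy as np, cv2
from bench import robot
from scipy.spatial.transform import Rotation as R
def snap(n,f=None):
    o=robot.get_obs(); im,d=robot.snapshot(n); c=robot.calibration(n); K=np.array(c["mtx"])
    if n=="wrist":
        T=np.eye(4);T[:3,:3]=R.from_euler('xyz',o["ee_rot"]).as_matrix();T[:3,3]=o["tool_pos"];T=T@np.array(c["hand_eye"])
    else: T=np.array(c["extrinsics"])
    v,u=np.mgrid[:420,:560]
    P=np.stack([(u-K[0,2])/K[0,0]*d,(v-K[1,2])/K[1,1]*d,d],-1)@T[:3,:3].T+T[:3,3]
    P[d==0]=np.nan
    if f: cv2.imwrite("pics/"+f+".png",im[:,:,::-1])
    return im,d,P,K,T
E
python3 - <<'E'
from h import *
o=robot.get_obs();print({k:np.round(v,3) for k,v in o.items()})
im,d,P,K,T=snap("top","top1")
print(T.round(3),K)
np.save("P.npy",P)
im2,*_=snap("side","side1")
for n in ["collar","clamp","guard","knob","jaw","sleeve","jar"]:
    print(n,[(np.round(b["p"],2),np.round(b["bbox"])) for b in robot.boxes_of(n,"top")][:3])
E
```

```text
{'time': np.float64(0.0), 'joint_positions': array([ 1.049,  0.088,  1.372, -0.   ,  1.684, -0.103]), 'qvel': array([-0.   , -0.001,  0.001,  0.002,  0.001, -0.001]), 'joint_torque': array([ 1.0000e-03, -3.4017e+01, -3.0243e+01,  7.2000e-02,  3.3000e-02,
       -0.0000e+00]), 'tool_pos': array([0.223, 0.502, 0.195]), 'ee_rot': array([-3.139, -0.   ,  2.723]), 'wrist_force': array([ 0.47 , -0.219,  0.025]), 'wrist_torque': array([0.008, 0.032, 0.024]), 'finger_force': np.float64(0.0), 'width': np.float64(0.094)}
[[ 0.013 -0.991  0.131  0.448]
 [-1.    -0.012  0.008  0.014]
 [-0.006 -0.131 -0.991  1.421]
 [ 0.     0.     0.     1.   ]] [[544.14449497   0.         278.1107129 ]
 [  0.         544.14449497 210.77666935]
 [  0.           0.           1.        ]]
collar [(np.float64(0.78), array([410., 208., 432., 225.])), (np.float64(0.72), array([381., 231., 408., 245.])), (np.float64(0.5), array([384., 274., 403., 291.]))]
clamp []
guard [(np.float64(0.87), array([239., 202., 292., 255.]))]
knob [(np.float64(0.77), array([256., 215., 276., 239.]))]
jaw [(np.float64(0.4), array([296., 228., 301., 236.]))]
sleeve [(np.float64(0.75), array([115., 240., 154., 274.]))]
jar [(np.float64(0.9), array([362., 181., 384., 208.]))]
```

View pics/top1.png

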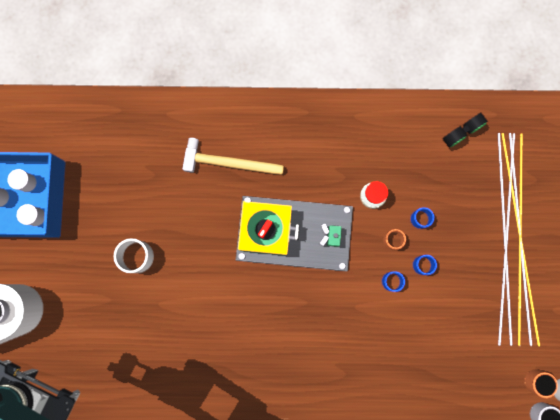

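Top view: the copper collar is at (396,240) among blue rings, with the jar at (375,194). The clamp runs roughly along world y, with the knob box at (265,229) and the V stop at (330,235).

```bash
python3 - <<'E'
from h import *
P=np.load("P.npy"); im=cv2.imread("pics/top1.png"); hsv=cv2.cvtColor(im,cv2.COLOR_BGR2HSV)
def reg(l,t,r,b,m):
    k=np.zeros(m.shape,bool);k[t:b,l:r]=1;return m&k&np.isfinite(P[...,0])
cop=reg(380,225,412,255,(P[...,2]>.035)&(P[...,2]<.06))
q=P[cop];print("collar",len(q),cv2.minEnclosingCircle((q[:,:2]*1000).astype(np.float32)),np.median(q[:,2]))
g=reg(230,190,300,262,(hsv[...,0]>22)&(hsv[...,0]<36)&(hsv[...,1]>150)&(P[...,2]>.07))
q=P[g];print("guard",cv2.minAreaRect((q[:,:2]*1000).astype(np.float32)),np.median(q[:,2]))
r=reg(250,210,285,245,((hsv[...,0]<8)|(hsv[...,0]>172))&(hsv[...,1]>150))
q=P[r];print("bar",cv2.minAreaRect((q[:,:2]*1000).astype(np.float32)),np.median(q[:,2]))
b=reg(230,190,360,275,(P[...,2]>.001)&(P[...,2]<.02)&(hsv[...,1]<90)&(hsv[...,2]<130))
q=P[b];print("base",cv2.minAreaRect((q[:,:2]*1000).astype(np.float32)))
for n,(l,t,rr,bb) in dict(jar=(355,175,395,212),blue1=(408,203,438,232),blue2=(380,268,410,296),blue3=(410,250,442,280)).items():
    q=P[reg(l,t,rr,bb,P[...,2]>.03)];print(n,cv2.minEnclosingCircle((q[:,:2]*1000).astype(np.float32)),q[:,2].max())
big=cv2.resize(im[170:300,220:450],None,fx=3.4,fy=3.4,interpolation=cv2.INTER_CUBIC);cv2.imwrite("pics/crop1.png",big)
E
```

```text
collar 102 ((562.0540771484375, -274.0739440917969), 25.483715057373047) 0.044482891619738396
guard ((583.389892578125, 57.04835510253906), (119.9522705078125, 120.47146606445312), 85.18305206298828) 0.08227151579078684
bar ((583.2919921875, 59.13252639770508), (19.751419067382812, 46.43869400024414), 58.24245071411133) 0.06398918874106485
base ((573.013916015625, -19.392425537109375), (287.0644226074219, 164.93637084960938), 85.18928527832031)
jar ((675.88720703125, -221.0153045654297), 31.553646087646484) 0.0780159497520021
blue1 ((619.362060546875, -346.6737060546875), 25.972614288330078) 0.05258451189444724
blue2 ((455.7967529296875, -269.01837158203125), 25.019350051879883) 0.05266076503838524
blue3 ((499.23065185546875, -350.0545349121094), 25.789037704467773) 0.0545873662055516
```

View pics/crop1.png

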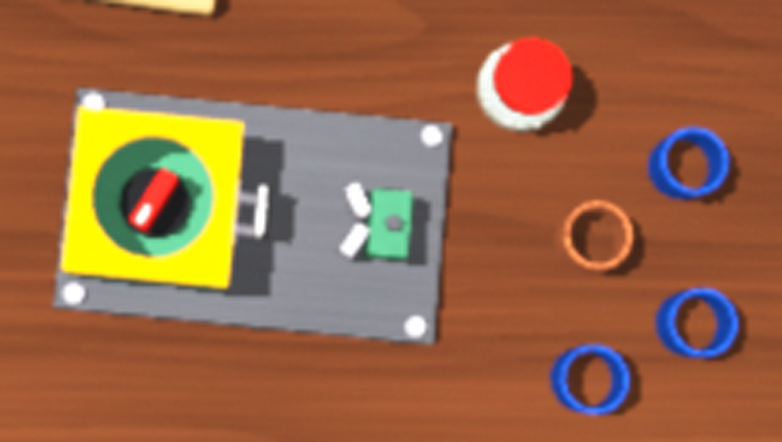

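```bash

python3 -m handwheel '[[[0,0,-0.04],[0.34,-0.776,0],0],[[0,0,-0.04],[0.34,-0.776,0],0],[[0,0,-0.04],[0.34,-0.776,0],0],[[0,0,-0.04],[0.34,-0.776,0],0],[[0,0,-0.04],[0.34,-0.776,0],0]]'
python3 -m handwheel '[[[0,0,-0.04],[0.34,-0.776,0],0],[[0,0,-0.04],[0.34,-0.776,0],0],[[0,0,-0.04],[0.34,-0.776,0],0],[[0,0,-0.04],[0.34,-0.776,0],0],[[0,0,-0.04],[0.34,-0.776,0],0]]'
python3 -m handwheel '[[[0,0,-0.04],[0.34,-0.776,0],0],[[0,0,-0.04],[0.34,-0.776,0],0],[[0,0,-0.04],[0.34,-0.776,0],0],[[0,0,-0.04],[0.34,-0.776,0],0],[[0,0,-0.04],[0.34,-0.776,0],0]]'
python3 -m handwheel '[[[0,0,-0.04],[0.34,-0.776,0],0],[[0,0,-0.04],[0.34,-0.776,0],0],[[0,0,-0.04],[0.34,-0.776,0],0],[[0,0,-0.03],[0.34,-0.776,0],0],[[0,0,0],[0,0,0],0]]'
python3 - <<'E'
from h import *
o=robot.get_obs();print(o["tool_pos"],o["ee_rot"],o["joint_positions"])
im,d,P,K,T=snap("wrist","w1")
h=cv2.cvtColor(im,cv2.COLOR_RGB2HSV);m=(h[...,0]>4)&(h[...,0]<20)&(P[...,2]>.035)&(P[...,2]<.055)&(np.hypot(P[...,0]-.562,P[...,1]+.274)<.045)
q=P[m];print(len(q),cv2.minEnclosingCircle((q[:,:2]*1000).astype(np.float32)),np.median(q[:,2]))
E
```

```text
time: 0.95
tool_pos: [0.309, 0.307, 0.1963]
ee_rot: [3.141, 0.0, 2.407]
wrist_force: [1.2, -0.4, -0.3]
width: 0.0939
finger_force: 0.0
time: 1.45
tool_pos: [0.3941, 0.1129, 0.1965]
ee_rot: [3.14, 0.0, 2.092]
wrist_force: [0.3, 0.1, 0.7]
width: 0.094
finger_force: 0.0
time: 1.95
tool_pos: [0.4792, -0.0813, 0.1964]
ee_rot: [3.141, 0.0, 1.777]
wrist_force: [0.7, 0.6, 0.7]
width: 0.0943
finger_force: 0.0
time: 2.45
tool_pos: [0.5473, -0.2392, 0.194]
ee_rot: [-3.14, 0.001, 1.539]
wrist_force: [0.2, 0.6, -0.7]
width: 0.0941
finger_force: 0.0
[ 0.54725393 -0.23919706  0.19404263] [-3.13976073e+00  7.02534818e-04  1.53922985e+00] [-5.06088542e-01  1.94392785e-01  1.25428384e+00 -1.47314813e-03
  1.69422442e+00 -4.74701831e-01]
493 ((559.7406616210938, -272.939208984375), 24.902437210083008) 0.04407137490835222
```

```bash

python3 -m handwheel '[[[0,0,-0.033],[0.26,-0.68,0],0.2],[[0,0,0],[0,0,-0.7],0.2],[[0,0,0],[0,0,-0.7],0.2],[[0,0,0],[0,0,-0.7],0.2],[[0,0,0],[0,0,0],0.2]]'
python3 -m handwheel '[[[0,0,0],[0,0,-0.5],0.2],[[0,0,0],[0,0,-0.5],0.2],[[0,0,0],[0,0,0],0.2],[[0,0,0],[0,0,0],0.7],[[0,0,0],[0,0,0],0.7]]'
python3 -m handwheel '[[[0,0,0],[0,0,0],0.7],[[0,0,0],[0,0,0],0.7],[[0,0,0],[0,0,0],0.7],[[0,0,0],[0,0,0],0.7],[[0,0,0],[0,0,0],0.7]]'
```

```text
time: 3.0
tool_pos: [0.5558, -0.2652, 0.0851]
ee_rot: [-3.131, -0.006, 1.494]
wrist_force: [0.3, 0.5, -1.2]
width: 0.075
finger_force: 0.0
time: 3.5
tool_pos: [0.5612, -0.2692, 0.0442]
ee_rot: [3.137, 0.002, 1.493]
wrist_force: [0.1, 0.3, 0.9]
width: 0.0626
finger_force: 0.0
time: 4.0
tool_pos: [0.5596, -0.2687, 0.0411]
ee_rot: [-3.142, -0.0, 1.493]
wrist_force: [0.7, -0.6, -1.1]
width: 0.0283
finger_force: 0.0
```

```bash
python3 - <<'E'
from h import *
im,d,P,K,T=snap("top","top2");a=im[170:300,320:450]
im2,d2,P2,_,_=snap("wrist");
a=cv2.resize(a,(390,390));b=cv2.resize(im2,(400,300));c=np.zeros((390,790,3),np.uint8);c[:,:390]=a;c[:300,390:]=b
cv2.imwrite("pics/c2.png",c[:,:,::-1])
h=cv2.cvtColor(im2,cv2.COLOR_RGB2HSV);m=(h[...,0]>4)&(h[...,0]<20)&(P2[...,2]>.035)&(P2[...,2]<.055)
q=P2[m];print(len(q),np.nanmedian(q,0),cv2.minEnclosingCircle((q[:,:2]*1000).astype(np.float32)) if len(q) else 0)
E
```

```text
1222 [ 0.56068526 -0.26005472  0.04376779] ((614.0101318359375, -240.98458862304688), 86.8362808227539)
```

View pics/c2.png

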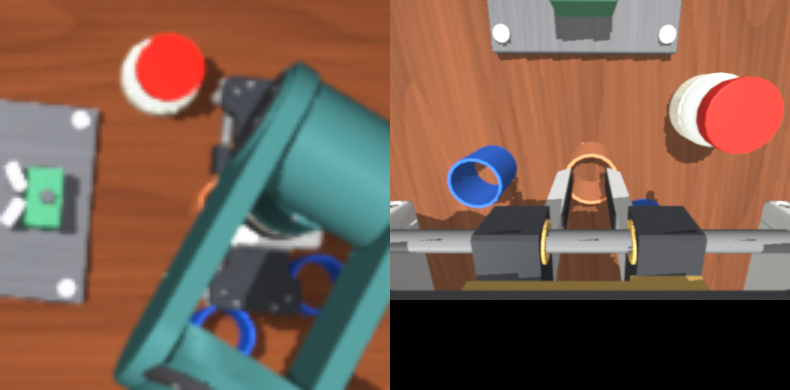

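The wrist picture shows that the collar slipped out ahead of the fingers, toward the clamp (+y), and still stands upright. I'll measure it again.

```bash
python3 - <<'E'
from h import *
o=robot.get_obs();print(o["tool_pos"],o["ee_rot"],o["width"],o["joint_positions"].round(3))
im,d,P,K,T=snap("wrist")
h=cv2.cvtColor(im,cv2.COLOR_RGB2HSV)
m=(h[...,0]>4)&(h[...,0]<20)&(P[...,2]>.040)&(P[...,2]<.050)&(abs(P[...,0]-.56)<.05)&(abs(P[...,1]+.25)<.05)
q=P[m];print(len(q),q.min(0),q.max(0))
from scipy.optimize import least_squares
r=least_squares(lambda p:abs(np.hypot(q[:,0]-p[0],q[:,1]-p[1])-.0235),[.56,-.25],loss='soft_l1',f_scale=.002);print(r.x,r.cost)
print(robot.calibration("wrist")["hand_eye"])
# fingers points
k=(P[...,2]>.0)&(P[...,2]<.1)&(h[...,1]<50)&(h[...,2]>120)
f=P[k&(abs(P[...,0]-.56)<.06)&(abs(P[...,1]+.27)<.03)];print(len(f),np.percentile(f,[2,50,98],axis=0))
E
```

```text
[ 0.55961778 -0.26868162  0.04099627] [-3.14147889e+00 -1.12628798e-04  1.49284744e+00] 0.02841288546859066 [-0.539  0.318  1.41   0.     1.413 -0.461]
767 [ 0.53808406 -0.29745529  0.04003079] [ 0.58338218 -0.24808928  0.04966494]
[ 0.56001873 -0.27223767] 0.00038535112637312163
[[-8.06807685e-04 -9.62412752e-01 -2.71589846e-01  7.87906838e-02]
 [ 9.99999560e-01 -6.46449251e-04 -6.79908804e-04 -1.09529332e-03]
 [ 4.78783851e-04 -2.71590275e-01  9.62412850e-01 -1.88338224e-01]
 [ 0.00000000e+00  0.00000000e+00  0.00000000e+00  1.00000000e+00]]
1512 [[ 0.53364652 -0.26171295  0.0539281 ]
 [ 0.54351403 -0.2599084   0.08176325]
 [ 0.58450282 -0.25707927  0.09941507]]
```

```bash
python3 - <<'E'
from h import *
im,d,P,K,T=snap("wrist")
cv2.imwrite("pics/c3.png",cv2.resize(im[180:340,200:360],(640,640),interpolation=cv2.INTER_CUBIC)[:590,:,::-1])
E
```

```text
(no output)
```

View pics/c3.png

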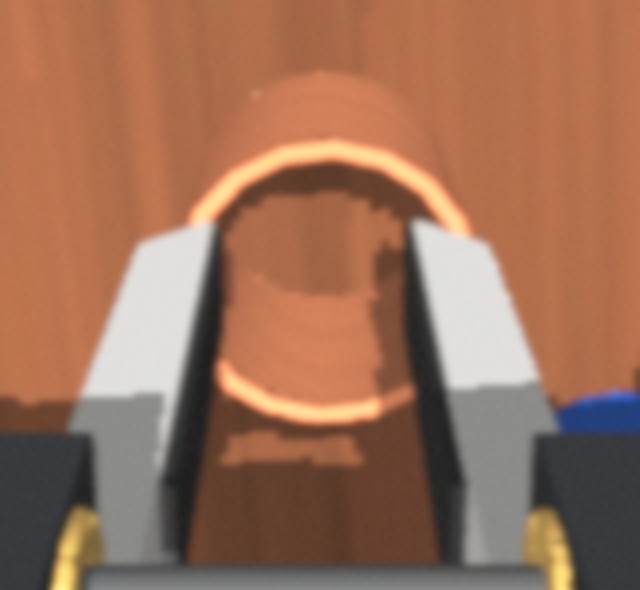

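```bash
python3 - <<'E'
from h import *
print(robot.tip_reach)
im,d,P,K,T=snap("wrist")
for u,v in [(240,238),(250,237),(312,237),(320,241),(245,250),(283,219),(283,290)]: print(u,v,P[v,u].round(4),im[v,u])
Ti=np.linalg.inv(T)
for z in (.016,.035,.05): 
    for x in(.5455,.5335):
        p=K@(Ti[:3,:3]@np.array([x,-.2607,z])+Ti[:3,3]); print(z,x,p[:2]/p[2])
E
```

```text
0.025
240 238 [ 5.272e-01 -2.792e-01 -5.000e-04] [204 157 136]
250 237 [ 0.5421 -0.2581  0.0536] [227 223 219]
312 237 [ 0.5806 -0.2646  0.0447] [249 199 167]
320 241 [ 0.5839 -0.2614  0.0598] [218 206 199]
245 250 [ 0.541  -0.2582  0.0725] [225 224 221]
283 219 [ 5.626e-01 -2.659e-01 -2.000e-04] [241 155 108]
283 290 [ 5.579e-01 -3.285e-01 -5.000e-04] [157  97  68]
0.016 0.5455 [259.45496362 220.99470875]
0.016 0.5335 [243.10260235 222.21826889]
0.035 0.5455 [257.80853784 230.0576688 ]
0.035 0.5335 [240.01240169 231.37786739]
0.05 0.5455 [256.28732877 238.43135761]
0.05 0.5335 [237.15779133 239.83915764]
```

The close-up shows both fingertips ending at the collar's rim, about z 0.047, so they look too high. I'll check the gripper with the side camera.

```bash
python3 - <<'E'
from h import *
im,d,P,K,T=snap("side")
Ti=np.linalg.inv(T)
def px(p):
    q=K@(Ti[:3,:3]@np.array(p)+Ti[:3,3]);return q[:2]/q[2]
c=px([.56,-.27,.04]);print(T.round(3),c)
for p in ([.56,-.2687,.016],[.56,-.2687,.041],[.56,-.272,0],[.56,-.272,.045]):print(p,px(p))
u,v=c.astype(int);l,t=max(u-80,0),max(v-80,0);print(l,t)
cv2.imwrite("pics/s2.png",cv2.resize(im[t:t+150,l:l+160],None,fx=4,fy=4,interpolation=cv2.INTER_CUBIC)[...,::-1])
E
```

```text
[[ 0.979 -0.145  0.141  0.42 ]
 [-0.202 -0.67   0.715 -0.933]
 [-0.009 -0.728 -0.685  1.008]
 [ 0.     0.     0.     1.   ]] [280.58141582 318.43381182]
[0.56, -0.2687, 0.016] [280.48378634 324.09465935]
[0.56, -0.2687, 0.041] [280.46026062 317.70486355]
[0.56, -0.272, 0] [280.7969828  329.27355404]
[0.56, -0.272, 0.045] [280.76283322 317.85964123]
200 238
```

View pics/s2.png

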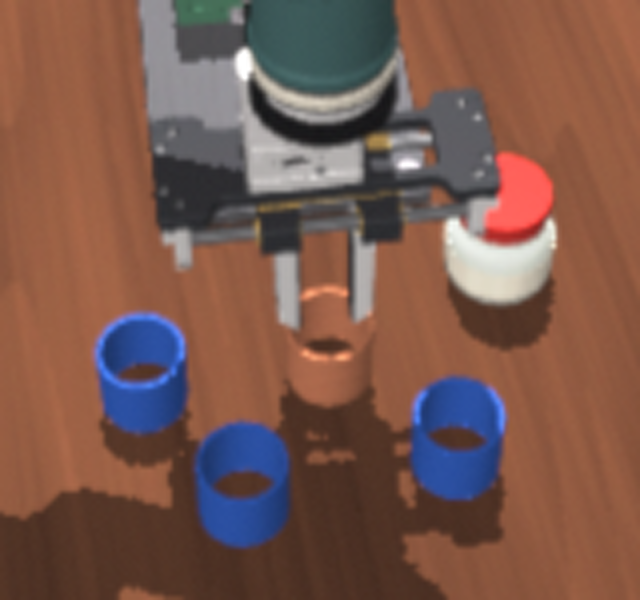

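Both views agree that the fingertips are level with the collar's rim, not around it. I'll open, lower in small steps while watching the force, and close again.

```bash

python3 -m handwheel '[[[0,0,0],[0,0,0],0.2],[[0,0,0],[0,0,0],0.2],[[0,0,0],[0,0,0],0.2],[[0,0,0],[0,0,0],0.2],[[0,0,0],[0,0,0],0.2]]'
python3 -m handwheel '[[[0,0,0],[0,-0.06,-0.1],0.2],[[0,0,0],[0,0,-0.1],0.2],[[0,0,0],[0,0,0],0.2]]'
python3 - <<'E'
from h import *
im,d,P,K,T=snap("wrist");o=robot.get_obs();print(o["tool_pos"],o["wrist_force"])
h=cv2.cvtColor(im,cv2.COLOR_RGB2HSV)
x=P[...,0]-o["tool_pos"][0]
k=(h[...,1]<40)&(abs(P[...,1]-o["tool_pos"][1])<.02)&(abs(x)>.03)&(abs(x)<.06)
f=P[k];print(len(f),np.percentile(f,[0,1,3,5,50,98],axis=0).round(4))
E
```

```text
time: 4.8
tool_pos: [0.5597, -0.2687, 0.0411]
ee_rot: [3.141, 0.0, 1.493]
wrist_force: [0.0, -0.6, -0.0]
width: 0.0648
finger_force: 0.0
time: 5.1
tool_pos: [0.5588, -0.2714, 0.0296]
ee_rot: [-3.139, -0.001, 1.493]
wrist_force: [0.2, 0.7, 0.3]
width: 0.0755
finger_force: 0.0
[ 0.55908432 -0.27146473  0.03007839] [-0.22291773 -0.24072853 -0.88344713]
14489 [[ 0.4991 -0.2854  0.0403]
 [ 0.5032 -0.281   0.0466]
 [ 0.5093 -0.278   0.0536]
 [ 0.5107 -0.2764  0.0592]
 [ 0.5952 -0.2608  0.1345]
 [ 0.6158 -0.2517  0.171 ]]
```

```bash

python3 -m handwheel '[[[0,0,0],[0,0,-0.15],0.2],[[0,0,0],[0,0,-0.15],0.2],[[0,0,0],[0,0,0],0.2]]'
python3 -m handwheel '[[[0,0,0],[0,0,-0.1],0.2],[[0,0,0],[0,0,0],0.2],[[0,0,0],[0,0,0],0.2]]'
python3 - <<'E'
from h import *
im,d,P,K,T=snap("wrist");o=robot.get_obs();print(o["tool_pos"],o["wrist_force"])
h=cv2.cvtColor(im,cv2.COLOR_RGB2HSV)
x=P[...,0]-o["tool_pos"][0]
k=(h[...,1]<40)&(abs(P[...,1]-o["tool_pos"][1])<.02)&(abs(x)>.03)&(abs(x)<.06)
f=P[k];print(len(f),np.percentile(f,[0,1,3,5,50,98],axis=0).round(4))
m=(h[...,0]>4)&(h[...,0]<20)&(P[...,2]>.040)&(P[...,2]<.050)&(abs(P[...,0]-.56)<.05)&(abs(P[...,1]+.25)<.05)
q=P[m];print(len(q),(q.min(0)+q.max(0))/2)
E
```

```text
time: 5.45
tool_pos: [0.5585, -0.271, 0.0141]
ee_rot: [-3.139, -0.002, 1.493]
wrist_force: [0.0, 0.3, -0.5]
width: 0.075
finger_force: 0.0
time: 5.75
tool_pos: [0.5597, -0.2717, 0.0111]
ee_rot: [3.142, -0.0, 1.493]
wrist_force: [0.3, -0.6, -0.5]
width: 0.0754
finger_force: 0.0
[ 0.55980141 -0.27177407  0.01126779] [1.16454795 0.36227643 0.17058912]
14321 [[ 0.5    -0.2871  0.0209]
 [ 0.5039 -0.2814  0.0277]
 [ 0.51   -0.2785  0.0345]
 [ 0.5113 -0.2768  0.0405]
 [ 0.5959 -0.2613  0.1147]
 [ 0.6165 -0.252   0.1525]]
1881 [ 0.55921077 -0.27285846  0.04498818]
```

```bash

python3 -m handwheel '[[[0,0,0],[0,0,0],0.6],[[0,0,0],[0,0,0],0.6],[[0,0,0],[0,0,0],0.6],[[0,0,0],[0,0,0],0.6],[[0,0,0],[0,0,0],0.6]]'
```

```text
time: 6.3
tool_pos: [0.56, -0.2718, 0.0113]
ee_rot: [3.141, 0.0, 1.493]
wrist_force: [0.9, 0.4, 0.3]
width: 0.0494
finger_force: 30.0
```

```bash

python3 -m handwheel '[[[0,0,0],[0,0,0.4],0.6],[[0,0,0],[0,0,0.8],0.6],[[0,0,0],[0,0,0.8],0.6],[[0,0,0],[0.05,0.4,0.6],0.6],[[0,0,0],[0.05,0.6,0],0.6]]'
python3 -m handwheel '[[[0,0,0],[0.06,0.7,0],0.6],[[0,0,0],[0.06,0.4,0],0.6],[[0,0,0],[0,0.2,0],0.6],[[0,0,0],[0,0,0],0.6],[[0,0,0],[0,0,0],0.6]]'
python3 - <<'E'
from h import *
im,d,P,K,T=snap("wrist","w4")
np.save("Pw.npy",P)
o=robot.get_obs();print(o["tool_pos"],o["ee_rot"])
C=np.array([.5762,-.0277]);a=np.radians(-4.82);X=np.array([np.cos(a),np.sin(a)]);Y=np.array([-X[1],X[0]])
q=P[...,:2]-C;cx=q@X*1000;cy=q@Y*1000;z=P[...,2]*1000
h=cv2.cvtColor(im,cv2.COLOR_RGB2HSV)
g=(h[...,1]<60)&(h[...,2]>130)
s=g&(z>45)&(z<56)&(abs(cx)<45)&(cy<-20)&(cy>-110)
print("V top",s.sum(),[np.percentile(k[s],[1,10,50,90,99]).round(1) for k in(cx,cy,z)])
for lo in range(-32,32,4):
    t=s&(cx>=lo)&(cx<lo+4)
    if t.sum()>3: print(lo,t.sum(),cy[t].min().round(1),cy[t].max().round(1))
s=(z>48)&(z<60)&(abs(cx)<22)&(cy>-15)&(cy<20)
print("jaw",s.sum(),[np.percentile(k[s],[1,10,50,90,99]).round(1) for k in(cx,cy,z)])
E
```

```text
time: 6.8
tool_pos: [0.5672, -0.224, 0.1473]
ee_rot: [3.132, 0.005, 1.49]
wrist_force: [0.2, 0.7, -0.8]
width: 0.0495
finger_force: 30.0
time: 7.3
tool_pos: [0.5704, -0.1574, 0.1408]
ee_rot: [-3.141, 0.001, 1.493]
wrist_force: [0.5, -0.7, -1.4]
width: 0.0491
finger_force: 30.0
[ 0.57041709 -0.15777432  0.14081302] [-3.14112009e+00  6.27121564e-04  1.49187638e+00]
V top 681 [array([-28. , -24.5,  -6.9,  18.4,  22.9]), array([-99.5, -72. , -65.7, -59.7, -56.4]), array([47.5, 50.5, 51.6, 52.5, 53.3])]
-32 6 -64.3 -61.7
-28 71 -104.3 -55.7
-24 67 -69.4 -56.6
-20 55 -71.1 -59.1
-16 69 -73.7 -60.8
-12 56 -75.6 -63.3
-8 24 -72.8 -65.1
-4 4 -99.6 -99.4
0 35 -98.4 -65.0
4 63 -75.5 -62.4
8 61 -73.6 -60.6
12 68 -70.9 -58.1
16 54 -68.3 -56.4
20 46 -66.6 -55.6
jaw 553 [array([-20.2, -16.9,  -2.4,  12.1,  15.3]), array([-0.4, -0.1,  3. ,  6.6,  7.5]), array([48.5, 53. , 55.6, 56.6, 57.4])]
```

View pics/w4.png

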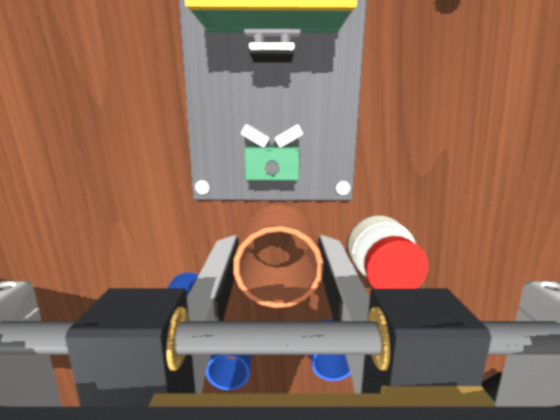

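Wrist view: the collar is held at (278,265), the V stop is at (272,135) and the jaw at (272,47). From the depth readings the V seats the collar axis at y≈-40 mm and the jaw face is at y≈-0.5. I'll place the axis at about y=-33.5.

```bash

python3 -m handwheel '[[[0,0,0],[0,0.5,0],0.6],[[0,0,0],[0.01,0.7,0],0.6],[[0,0,0],[0,0.5,0],0.6],[[0,0,0],[0,0.25,0],0.6],[[0,0,0],[0,0,0],0.6]]'
python3 -m handwheel '[[[0,0,0],[0,0,-0.5],0.6],[[0,0,0],[0,0,-0.7],0.6],[[0,0,0],[0,0,-0.5],0.6],[[0,0,0],[0,0,-0.3],0.6],[[0,0,0],[0,0,0],0.6]]'
```

```text
time: 7.85
tool_pos: [0.5712, -0.0589, 0.1411]
ee_rot: [3.142, 0.0, 1.494]
wrist_force: [-0.1, -0.1, -2.1]
width: 0.0497
finger_force: 30.0
time: 8.35
tool_pos: [0.5693, -0.0602, 0.0383]
ee_rot: [-3.136, -0.0, 1.491]
wrist_force: [-0.3, 0.2, -1.1]
width: 0.0496
finger_force: 30.0
```

```bash

python3 -m handwheel '[[[0,0,0],[0,0,-0.2],0.6],[[0,0,0],[0,0,-0.1],0.6],[[0,0,0],[0,0,0],0.6],[[0,0,0],[0,0,0],0.6],[[0,0,0],[0,0,0],0.6]]'
python3 -m handwheel '[[[0,0,0],[0,0,-0.04],0.6],[[0,0,0],[0,0,0],0.6],[[0,0,0],[0,0,0],0.6]]'
```

```text
time: 8.85
tool_pos: [0.5717, -0.0592, 0.027]
ee_rot: [3.14, 0.0, 1.493]
wrist_force: [0.5, -0.2, -1.9]
width: 0.0495
finger_force: 30.0
time: 9.15
tool_pos: [0.5711, -0.0592, 0.0241]
ee_rot: [3.142, 0.0, 1.493]
wrist_force: [0.1, 0.1, -2.1]
width: 0.0497
finger_force: 30.0
```

```bash

python3 -m handwheel '[[[0,0,0],[0,0,-0.02],0.6],[[0,0,0],[0,0,0],0.6],[[0,0,0],[0,0,0],0.6]]'
python3 -m handwheel '[[[0,0,0],[0,0,-0.02],0.6],[[0,0,0],[0,0,0],0.6],[[0,0,0],[0,0,0],0.6]]'
```

```text
time: 9.45
tool_pos: [0.5713, -0.0592, 0.0233]
ee_rot: [3.141, -0.0, 1.493]
wrist_force: [0.3, 0.6, -1.5]
width: 0.0494
finger_force: 30.0
time: 9.75
tool_pos: [0.5714, -0.0592, 0.0233]
ee_rot: [3.141, 0.0, 1.493]
wrist_force: [-1.8, 0.1, 4.4]
width: 0.0497
finger_force: 30.0
```

```bash

python3 -m handwheel '[[[0,0,0],[0,0,0],0.25],[[0,0,0],[0,0,0],0.25],[[0,0,0],[0,0,0],0.25],[[0,0,0],[0,0,0],0.25],[[0,0,0],[0,0,0],0.25]]'
python3 -m handwheel '[[[0,0,0],[0,0,0.2],0.25],[[0,0,0],[0,0,0.5],0.25],[[0,0,0],[0,0,0.8],0.25],[[0,0,0],[0,0,0.8],0.25],[[0,0,0],[0,0,0.5],0.25]]'
python3 -m handwheel '[[[0,0,0],[0,-0.5,0],0.25],[[0,0,0],[0,-0.6,0],0.25],[[0,0,0],[0,0,0],0.6],[[0,0,0],[0,0,0],0.7],[[0,0,0],[0,0,0],0.7]]'
python3 - <<'E'
from h import *
o=robot.get_obs();print(o["tool_pos"],o["ee_rot"],o["wrist_torque"])
im,d,P,K,T=snap("wrist","w5")
C=np.array([.5762,-.0277]);a=np.radians(-4.82);X=np.array([np.cos(a),np.sin(a)]);Y=np.array([-X[1],X[0]])
q=P[...,:2]-C;cx=q@X*1000;cy=q@Y*1000;z=P[...,2]*1000
h=cv2.cvtColor(im,cv2.COLOR_RGB2HSV)
s=(h[...,0]>4)&(h[...,0]<20)&(h[...,1]>80)&(z>50)&(z<62)&(abs(cx)<40)&(cy<5)&(cy>-80)
print("collar",s.sum(),cv2.minEnclosingCircle(np.stack([cx[s],cy[s]],1).astype(np.float32)),np.percentile(z[s],[5,50,95]))
g=(h[...,0]>22)&(h[...,0]<36)&(h[...,1]>150)&(z>75)&(z<90)
print("guard",cv2.minAreaRect((P[g][:,:2]*1000).astype(np.float32)) if g.any() else None)
E
```

```text
time: 10.25
tool_pos: [0.5711, -0.0592, 0.0218]
ee_rot: [-3.141, -0.0, 1.493]
wrist_force: [-0.4, -0.7, -0.0]
width: 0.0708
finger_force: 0.0
time: 10.75
tool_pos: [0.5725, -0.0595, 0.1669]
ee_rot: [3.136, 0.001, 1.493]
wrist_force: [-0.2, 0.8, 0.1]
width: 0.0706
finger_force: 0.0
time: 11.25
tool_pos: [0.5712, -0.1134, 0.1623]
ee_rot: [3.142, -0.001, 1.493]
wrist_force: [-0.2, -0.6, -1.2]
width: 0.0498
finger_force: 0.0
[ 0.57115194 -0.11343975  0.1622638 ] [ 3.14150692e+00 -6.02496440e-04  1.49344213e+00] [-0.03082692  0.02890528  0.03569004]
collar 559 ((-3.8234055042266846, -33.000160217285156), 24.941068649291992) [52.09269152 56.4424669  57.63097536]
guard ((578.6704711914062, 25.239356994628906), (55.31498336791992, 117.01063537597656), 85.15540313720703)
```

View pics/w5.png

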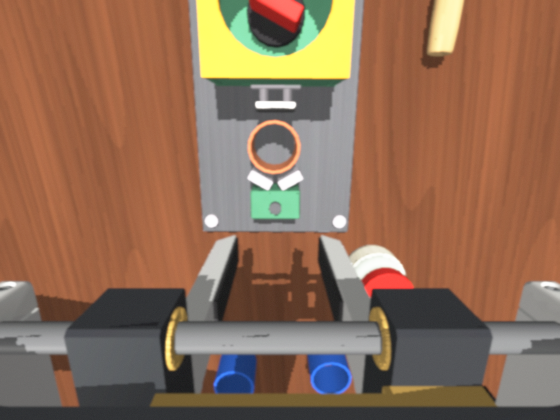

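The collar stands upright at (274,147), released between V and jaw. The knob is partly in view at (277,12), so I'll move closer to measure it.

```bash

python3 -m handwheel '[[[0,0,0],[0.05,0.6,0.2],0.7],[[0,0,0],[0.05,0.7,0.2],0.7],[[0,0,0],[0,0.4,0],0.7],[[0,0,0],[0,0,0],0.7],[[0,0,0],[0,0,0],0.7]]'
python3 - <<'E'
from h import *
o=robot.get_obs();print(o["tool_pos"],o["ee_rot"],o["width"])
im,d,P,K,T=snap("wrist","w6");z=P[...,2]
h=cv2.cvtColor(im,cv2.COLOR_RGB2HSV)
near=np.hypot(P[...,0]-.583,P[...,1]-.057)<.09
r=near&((h[...,0]<8)|(h[...,0]>172))&(h[...,1]>120)&(z>.058)&(z<.074)
print("bar",r.sum(),cv2.minAreaRect((P[r][:,:2]*1000).astype(np.float32)),np.median(z[r]))
g=near&(h[...,0]>22)&(h[...,0]<36)&(h[...,1]>150)&(z>.076)&(z<.09)
print("guard",cv2.minAreaRect((P[g][:,:2]*1000).astype(np.float32)),np.median(z[g]))
E
```

```text
time: 11.8
tool_pos: [0.576, -0.0287, 0.182]
ee_rot: [-3.141, 0.001, 1.495]
wrist_force: [-0.9, 0.2, 0.2]
width: 0.0282
finger_force: 0.0
[ 0.57597274 -0.0286594   0.18195649] [-3.14133293e+00  6.18081584e-04  1.49467042e+00] 0.028212003017115916
bar 631 ((580.6551513671875, 57.744964599609375), (13.971515655517578, 45.56158447265625), 58.93098449707031) 0.06549270183560763
guard ((581.13671875, 57.87293243408203), (119.95732116699219, 119.78995513916016), 85.19780731201172) 0.08170237520932919
```

```bash

python3 -m handwheel '[[[0,0,0.08],[0.02,0.3,0],0.7],[[0,0,0.08],[0.02,0.3,0],0.7],[[0,0,0.08],[0.02,0.3,0],0.7],[[0,0,0.08],[0.02,0.3,0],0.7],[[0,0,0.08],[0.02,0.3,0],0.7]]'
python3 -m handwheel '[[[0,0,0.08],[0,0.23,0],0.7],[[0,0,0.08],[0,0,0],0.7],[[0,0,0.08],[0,0,0],0.7],[[0,0,0.06],[0,0,0],0.7],[[0,0,0],[0,0,0],0.7]]'
python3 -m handwheel '[[[0,0,0],[0,0,0],0.7],[[0,0,0],[0,0,0],0.7]]'
python3 -c "
from h import *
o=robot.get_obs();print(o['tool_pos'],np.degrees(o['ee_rot']),o['wrist_torque'],o['joint_positions'])"
```

```text
time: 12.35
tool_pos: [0.5811, 0.0449, 0.1816]
ee_rot: [-3.141, -0.0, 2.124]
wrist_force: [0.2, -0.3, -0.5]
width: 0.0282
finger_force: 0.0
time: 12.85
tool_pos: [0.5812, 0.0561, 0.1816]
ee_rot: [-3.141, -0.0, 2.591]
wrist_force: [-0.2, -0.5, -0.4]
width: 0.0283
finger_force: 0.0
time: 13.05
tool_pos: [0.5812, 0.0567, 0.1819]
ee_rot: [-3.141, -0.0, 2.59]
wrist_force: [0.7, 0.5, 0.3]
width: 0.0283
finger_force: 0.0
[0.58117284 0.05671008 0.18190832] [-1.79989903e+02 -1.41935616e-02  1.48411216e+02] [-0.01379313 -0.02538786 -0.02933786] [ 2.01973470e-04  1.66157167e-01  1.31089457e+00 -2.03780573e-05
  1.66484424e+00 -1.01926800e+00]
```

```bash

python3 -m handwheel '[[[0,0,0.005],[0,0.02,-0.6],0.7],[[0,0,0],[0,0,-0.7],0.7],[[0,0,0],[0,0,-0.5],0.7],[[0,0,0],[0,0,-0.2],0.7],[[0,0,0],[0,0,0],0.7]]'
python3 -m handwheel '[[[0,0,0],[0,0,-0.3],0.7],[[0,0,0],[0,0,-0.3],0.7],[[0,0,0],[0,0,-0.2],0.7],[[0,0,0],[0,0,-0.16],0.7],[[0,0,0],[0,0,0],0.7]]'
python3 -m handwheel '[[[0,0,0],[0,0,0],0.7],[[0,0,0],[0,0,0],0.7]]'
```

```text
time: 13.55
tool_pos: [0.58, 0.0581, 0.0803]
ee_rot: [-3.14, -0.003, 2.6]
wrist_force: [-0.4, 0.8, 0.8]
width: 0.0284
finger_force: 0.0
time: 14.05
tool_pos: [0.5801, 0.0583, 0.0324]
ee_rot: [-3.14, -0.003, 2.6]
wrist_force: [0.6, -0.4, -0.4]
width: 0.0284
finger_force: 0.0
time: 14.25
tool_pos: [0.5818, 0.0583, 0.0348]
ee_rot: [3.141, 0.001, 2.6]
wrist_force: [0.1, -0.2, 0.5]
width: 0.0283
finger_force: 0.0
```

```bash

python3 -m handwheel '[[[0,0,0],[0,0,0],1],[[0,0,0],[0,0,0],1],[[0,0,0],[0,0,0],1],[[0,0,0],[0,0,0],1],[[0,0,0],[0,0,0],1]]'
python3 -c "
from h import *
o=robot.get_obs();print(o['ee_rot'],o['wrist_torque'],o['joint_torque'])"
python3 -m handwheel '[[[0,0,-0.03],[0,0,0],1],[[0,0,-0.04],[0,0,0],1],[[0,0,-0.04],[0,0,0],1],[[0,0,-0.04],[0,0,0],1],[[0,0,-0.04],[0,0,0],1]]'
python3 -c "
from h import *
o=robot.get_obs();print(o['ee_rot'],o['wrist_torque'],o['joint_torque'])"
```

```text
time: 14.75
tool_pos: [0.5816, 0.0584, 0.0347]
ee_rot: [3.141, 0.001, 2.6]
wrist_force: [0.3, -0.2, 1.8]
width: 0.0137
finger_force: 30.0
[3.14075161e+00 8.64799157e-04 2.60026337e+00] [ 0.07608563  0.01247727 -0.05734311] [ -0.20399482 -37.34572291 -27.00081646  -0.12853806   0.12256622
  -0.06131228]
time: 15.25
tool_pos: [0.5818, 0.0586, 0.0347]
ee_rot: [3.14, 0.001, 2.3]
wrist_force: [-0.0, 1.4, 0.7]
width: 0.0135
finger_force: 30.0
[3.14015574e+00 7.57866042e-04 2.30007794e+00] [ 0.09308412 -0.07439442  0.20468069] [ -0.67131652 -37.48695016 -26.89538777  -0.19000273   0.26769958
  -0.31976352]
```

```bash
cat > t.py <<'E'
from h import *
o=robot.get_obs();print("YAW",o['ee_rot'][2].round(4),"TQ",o['wrist_torque'].round(3),"J6",o['joint_torque'][5].round(3))
E
python3 -m handwheel '[[[0,0,-0.04],[0,0,0],1],[[0,0,-0.04],[0,0,0],1],[[0,0,-0.04],[0,0,0],1],[[0,0,-0.04],[0,0,0],1],[[0,0,-0.04],[0,0,0],1]]'; python3 t.py
python3 -m handwheel '[[[0,0,-0.04],[0,0,0],1],[[0,0,-0.04],[0,0,0],1],[[0,0,-0.04],[0,0,0],1],[[0,0,-0.04],[0,0,0],1],[[0,0,-0.04],[0,0,0],1]]'; python3 t.py
python3 -m handwheel '[[[0,0,-0.04],[0,0,0],1],[[0,0,-0.04],[0,0,0],1],[[0,0,-0.04],[0,0,0],1],[[0,0,-0.03],[0,0,0],1],[[0,0,-0.02],[0,0,0],1]]'; python3 t.py
python3 -c "
from h import *
im,d,P,K,T=snap('top')
C=np.array([.5762,-.0277]);a=np.radians(-4.82);X=np.array([np.cos(a),np.sin(a)]);Y=np.array([-X[1],X[0]])
q=P[...,:2]-C;cx=q@X*1000;cy=q@Y*1000;z=P[...,2]*1000
h=cv2.cvtColor(im,cv2.COLOR_RGB2HSV)
s=(h[...,0]>4)&(h[...,0]<20)&(h[...,1]>80)&(z>40)&(z<65)&(abs(cx)<40)&(cy<5)&(cy>-80)
print(s.sum(), cv2.minEnclosingCircle(np.stack([cx[s],cy[s]],1).astype(np.float32)) if s.any() else 0)"
```

```text
time: 15.75
tool_pos: [0.582, 0.0587, 0.0346]
ee_rot: [3.139, 0.0, 1.986]
wrist_force: [0.4, 1.7, 2.0]
width: 0.0138
finger_force: 30.0
YAW 1.986 TQ [ 0.114 -0.183  0.207] J6 -0.319
time: 16.25
tool_pos: [0.5823, 0.0588, 0.0346]
ee_rot: [3.139, -0.0, 1.672]
wrist_force: [2.1, 1.4, 1.0]
width: 0.0138
finger_force: 30.0
YAW 1.6719 TQ [ 0.194 -0.232  0.224] J6 -0.311
time: 16.75
tool_pos: [0.5825, 0.0588, 0.0346]
ee_rot: [3.139, -0.001, 1.406]
wrist_force: [2.6, 1.9, 1.1]
width: 0.0139
finger_force: 30.0
YAW 1.4058 TQ [ 0.18  -0.325  0.188] J6 0.006
101 ((-1.5305413007736206, -35.839881896972656), 26.325525283813477)
```

```bash

python3 -m handwheel '[[[0,0,-0.03],[0,0,0],1],[[0,0,-0.03],[0,0,0],1],[[0,0,-0.03],[0,0,0],1]]'|grep time; python3 t.py
python3 -m handwheel '[[[0,0,-0.02],[0,0,0],1],[[0,0,-0.02],[0,0,0],1]]'|grep time; python3 t.py
python3 -m handwheel '[[[0,0,-0.02],[0,0,0],1],[[0,0,-0.02],[0,0,0],1]]'|grep time; python3 t.py
python3 -m handwheel '[[[0,0,-0.02],[0,0,0],1]]'|grep time; python3 t.py
python3 -m handwheel '[[[0,0,0],[0,0,0],1]]'|grep time; python3 t.py
```

```text
time: 17.1
YAW 1.2645 TQ [ 0.138 -0.436  0.248] J6 -0.171
time: 17.3
YAW 1.2024 TQ [ 0.158 -0.466  0.222] J6 -0.011
time: 17.5
YAW 1.1396 TQ [ 0.197 -0.432  0.286] J6 0.017
time: 17.6
YAW 1.1082 TQ [ 0.159 -0.507  0.308] J6 0.033
time: 17.7
YAW 1.1092 TQ [ 0.226 -0.7    0.195] J6 0.341
```

```bash
cat > c.py <<'E'
from h import *
from scipy.optimize import least_squares
X0=[]
for _ in range(3):
    im,d,P,K,T=snap('top')
    C=np.array([.5762,-.0277]);a=np.radians(-4.82);X=np.array([np.cos(a),np.sin(a)]);Y=np.array([-X[1],X[0]])
    q=P[...,:2]-C;cx=q@X*1000;cy=q@Y*1000;z=P[...,2]*1000
    h=cv2.cvtColor(im,cv2.COLOR_RGB2HSV)
    s=(h[...,0]>4)&(h[...,0]<20)&(h[...,1]>80)&(z>53)&(z<61)&(abs(cx)<40)&(cy<5)&(cy>-80)
    r=least_squares(lambda p:np.hypot(cx[s]-p[0],cy[s]-p[1])-23.5,[0,-38],loss='soft_l1',f_scale=2.);X0.append(r.x)
print("collar",s.sum(),np.round(X0,2).tolist())
E
python3 c.py
python3 -m handwheel '[[[0,0,-0.01],[0,0,0],1]]'|grep time; python3 t.py
python3 -m handwheel '[[[0,0,-0.01],[0,0,0],1]]'|grep time; python3 t.py
python3 -m handwheel '[[[0,0,-0.01],[0,0,0],1]]'|grep time; python3 t.py
python3 -m handwheel '[[[0,0,-0.01],[0,0,0],1]]'|grep time; python3 t.py; python3 c.py
```

```text
collar 57 [[-1.15, -38.8], [-1.14, -38.72], [-1.22, -38.89]]
time: 17.95
YAW 1.0933 TQ [ 0.27  -0.818  0.321] J6 0.116
time: 18.05
YAW 1.0774 TQ [ 0.311 -0.762  0.34 ] J6 0.175
time: 18.15
YAW 1.0618 TQ [ 0.255 -0.855  0.281] J6 0.185
time: 18.25
YAW 1.0461 TQ [ 0.275 -0.88   0.342] J6 0.193
collar 63 [[-1.04, -38.6], [-1.16, -38.7], [-1.37, -38.83]]
```

```bash
cat > s.py <<'E'
from h import *
A=[];F=[]
for _ in range(12):
    robot.snapshot("side");o=robot.get_obs();A.append(o["wrist_torque"]);F.append(o["wrist_force"])
print(np.mean(A,0).round(3),np.std(A,0).round(3),np.mean(F,0).round(2),o["time"],o["ee_rot"],o["tool_pos"],o["joint_positions"].round(3))
E
python3 s.py
```

```text
[ 0.267 -0.841  0.283] [0.016 0.024 0.015] [ 5.17  1.83 -0.18] 19.0 [ 3.13863843e+00 -2.32610451e-03  1.04664395e+00] [0.58271497 0.05863095 0.0346647 ] [3.000e-03 2.470e-01 1.514e+00 1.000e-03 1.377e+00 5.270e-01]
```

Static torque, moving torque and the stalled collar all put the clamping force at about 10 N. I'll let go of the knob and withdraw straight up.

```bash

python3 -m handwheel '[[[0,0,0],[0,0,0],0.7],[[0,0,0],[0,0,0],0.7],[[0,0,0],[0,0,0],0.7],[[0,0,0],[0,0,0],0.7]]'
python3 -m handwheel '[[[0,0,0],[0,0,0.2],0.7],[[0,0,0],[0,0,0.4],0.7],[[0,0,0],[0,0,0.6],0.7],[[0,0,0],[0,0,0.8],0.7],[[0,0,0],[0,0,0.8],0.7]]'
python3 -m handwheel '[[[0,0,0],[-0.5,-0.5,0.4],0.7],[[0,0,0],[-0.6,-0.6,0],0.7],[[0,0,0],[-0.4,-0.4,0],0.7],[[0,0,0],[0,0,0],0.7],[[0,0,0],[0,0,0],0.7]]'
python3 - <<'E'
from h import *
o=robot.get_obs();print(o["tool_pos"])
im,d,P,K,T=snap("wrist","w7");z=P[...,2]
h=cv2.cvtColor(im,cv2.COLOR_RGB2HSV)
near=np.hypot(P[...,0]-.583,P[...,1]-.057)<.09
r=near&((h[...,0]<8)|(h[...,0]>172))&(h[...,1]>120)&(z>.058)&(z<.074)
print("bar",r.sum(),cv2.minAreaRect((P[r][:,:2]*1000).astype(np.float32)) if r.any() else 0)
E
python3 c.py
```

```text
time: 19.4
tool_pos: [0.5804, 0.0581, 0.0336]
ee_rot: [-3.14, 0.001, 1.045]
wrist_force: [0.0, 0.4, 0.9]
width: 0.0282
finger_force: 0.0
time: 19.9
tool_pos: [0.5806, 0.0582, 0.1758]
ee_rot: [-3.141, 0.0, 1.045]
wrist_force: [0.8, -0.4, -0.4]
width: 0.0281
finger_force: 0.0
time: 20.4
tool_pos: [0.5063, -0.0168, 0.195]
ee_rot: [3.14, -0.001, 1.044]
wrist_force: [0.1, 0.4, -0.8]
width: 0.028
finger_force: 0.0
[ 0.50627956 -0.0168423   0.1950378 ]
bar 606 ((580.7203369140625, 57.87211608886719), (45.95014190673828, 13.939190864562988), 60.85023498535156)
collar 0 [[0.0, -38.0], [0.0, -38.0], [0.0, -38.0]]
```

View pics/w7.png

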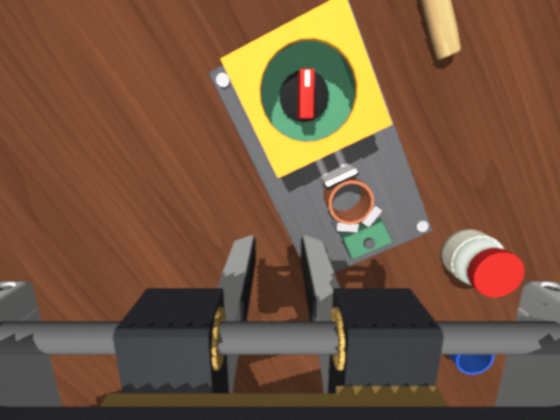

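The collar at (351,200) sits between the jaw at (340,177) and the V faces at (358,221), and the bar has turned 88°. I'll cross-check the collar's position relative to the guard in this same view.

```bash
python3 - <<'E'
from h import *
from scipy.optimize import least_squares
for _ in range(4):
    im,d,P,K,T=snap("wrist");z=P[...,2]*1000;h=cv2.cvtColor(im,cv2.COLOR_RGB2HSV)
    g=(h[...,0]>22)&(h[...,0]<36)&(h[...,1]>150)&(z>76)&(z<90)
    (c,s,an)=cv2.minAreaRect((P[g][:,:2]*1000).astype(np.float32))
    a=np.radians(-4.82);X=np.array([np.cos(a),np.sin(a)]);Y=np.array([-X[1],X[0]])
    q=P[...,:2]*1000-np.array(c);cx=q@X;cy=q@Y+85
    m=(h[...,0]>4)&(h[...,0]<20)&(h[...,1]>80)&(z>53.5)&(z<61)&(abs(cx)<40)&(cy<5)&(cy>-80)
    r=least_squares(lambda p:np.hypot(cx[m]-p[0],cy[m]-p[1])-p[2],[0,-38,23.5],loss='soft_l1',f_scale=1.)
    e=cv2.minEnclosingCircle(np.stack([cx[m],cy[m]],1).astype(np.float32))
    j=(h[...,1]<60)&(z>54)&(z<59)&(abs(cx)<17)&(cy>-25)&(cy<0)
    print(an,s,m.sum(),r.x.round(2),np.round(e[0],2),"jaw",j.sum(),np.percentile(cy[j],[2,50,98]).round(1))
E
```

```text
85.2642822265625 (119.78925323486328, 119.79593658447266) 415 [ -1.53 -38.4   23.24] [ -3.41 -36.62] jaw 225 [-13.1  -9.2  -5.7]
85.23114013671875 (119.68872833251953, 119.8462905883789) 419 [ -1.58 -38.32  23.26] [ -3.49 -36.83] jaw 224 [-13.3  -9.4  -5.7]
85.12725067138672 (119.91503143310547, 119.63057708740234) 416 [ -1.39 -38.32  23.27] [ -3.03 -36.46] jaw 220 [-13.   -9.3  -5.8]
85.1939468383789 (119.99913787841797, 119.94915008544922) 417 [ -1.58 -38.41  23.22] [ -2.73 -36.42] jaw 220 [-13.2  -9.4  -6. ]
```

```bash
python3 -c "
from bench import robot
print(robot.close_job())"
```

```text
the job is handed in; nothing more can be done
None
```

I stood the copper collar on the clamp's bed and clamped it against the V stop at an estimated 10–12 N (from knob torque and jaw position), then backed the arm clear and handed the job in after about 21 s; no verdict came back.

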